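# Count three sample packs into the tray's trough and return the rest

### The job

One pack is already in the trough of the counting tray: sweep two more off the deck into it, without picking any up, so that it holds exactly three, and then shut the red lid fully. Only when the lid is shut, sweep the two packs left on the deck off the other side into the grey return bin. Leave the handwheel, the screwdriver and the cardboard core where they are.

Things in the scene. Friction and masses are not known exactly. Their poses are not given: they have to be found in the camera images.
- tray: The counting tray, fixed to the table. Origin on the table top under the centre of its deck; x and y lie along its edges (x roughly away from the robot), z up. The flat aluminium deck reaches from -105 to +105 mm in x and y, its top 100 mm above the table; steel rims along its x = -105 and +105 mm edges stand 14 mm above it, its two y edges are open. Beyond the +y edge is the trough, beyond the -y edge, lower, is the return bin; a carton pushed over either edge drops in.
- trough_floor (a point): Centre of the trough's black floor. The trough is 194 mm long (tray x) and 88 mm wide (tray y, from 105 to 193 mm in the tray's frame); its floor is 5 mm above the table, its rim level with the deck (100 mm).
- lid (a joint): Angle of the trough's red hinged lid: 0 = shut, lying flat over the trough; 1.57 = standing upright; 2.0 = leaning fully back, away from the deck. A stiff hinge holds it at any angle; about 2 N on its free half moves it.
- lid_hinge (a point): Middle of the lid's hinge line, which runs along the tray's x on the trough's outer (+y) wall: at y = 199 mm, z = 103.5 mm in the tray's frame.
- lid_edge (a point): Middle of the lid's free edge, 92 mm from the hinge line, at mid-thickness. The lid is a 208 x 92 x 5 mm red plate with a black grip strip, 70 mm long, 12 mm wide and 10 mm high, on its outer face along the middle of the free edge (80 to 92 mm from the hinge). When shut, its top face is 106 mm above the table.
- bin: The return bin: open grey box 210 (x) x 140 (y) x 75 mm (z), walls 5 mm, fixed, its edges parallel to the tray's. Origin at the centre of its underside. The edge of the deck overhangs it.
- handwheel: Bystander: loose black handwheel lying flat, 104 mm across, 30 mm high; origin at the centre of its underside.
- screwdriver: Bystander: loose screwdriver 200 mm long lying along its x.
- core: Bystander: cardboard film core standing on end, 90 mm across, 50 mm high; origin at the centre of its underside.
- pack_a: one of five identical blue cartons with a white band, 64 (its x) x 44 (its y) x 24 (its z) mm, about 80 g; origin at the centre of the carton. It starts lying flat on the tray's deck, 80 mm or so from its neighbours; turned by up to 0.3 rad either way from the tray's axes.
- pack_b: one of five identical blue cartons with a white band, 64 (its x) x 44 (its y) x 24 (its z) mm, about 80 g; origin at the centre of the carton. It starts lying flat on the tray's deck, 80 mm or so from its neighbours; turned by up to 0.3 rad either way from the tray's axes.
- pack_c: one of five identical blue cartons with a white band, 64 (its x) x 44 (its y) x 24 (its z) mm, about 80 g; origin at the centre of the carton. It starts lying flat on the tray's deck, 80 mm or so from its neighbours; turned by up to 0.3 rad either way from the tray's axes.
- pack_d: one of five identical blue cartons with a white band, 64 (its x) x 44 (its y) x 24 (its z) mm, about 80 g; origin at the centre of the carton. It starts lying flat on the tray's deck, 80 mm or so from its neighbours; turned by up to 0.3 rad either way from the tray's axes.
- pack_e: one of five identical blue cartons with a white band, 64 (its x) x 44 (its y) x 24 (its z) mm, about 80 g; origin at the centre of the carton. It starts lying flat on the floor of the trough, left from before: it already counts as one.
Not all that is in view belongs to the job. Leave any purple look-alike of the pack_a alone. Leave any purple look-alike of the pack_b alone.

How it is judged (in metres and radians):
On the way, in this order (a step that is already met when the one before it is completed fails the run):
1. exactly three packs lie in the trough, the other two on the deck, the lid still open (x of pack_e in the frame of tray between -0.1 and 0.1 m and y of pack_e in the frame of tray between 0.107 and 0.194 m and z of pack_e in the frame of tray below 0.095 m and ((x of pack_a in the frame of tray between -0.1 and 0.1 m and y of pack_a in the frame of tray between 0.107 and 0.194 m and z of pack_a in the frame of tray below 0.095 m) or (z of pack_a in the frame of tray above 0.103 m and y of pack_a in the frame of tray below 0.107 m)) and ((x of pack_b in the frame of tray between -0.1 and 0.1 m and y of pack_b in the frame of tray between 0.107 and 0.194 m and z of pack_b in the frame of tray below 0.095 m) or (z of pack_b in the frame of tray above 0.103 m and y of pack_b in the frame of tray below 0.107 m)) and ((x of pack_c in the frame of tray between -0.1 and 0.1 m and y of pack_c in the frame of tray between 0.107 and 0.194 m and z of pack_c in the frame of tray below 0.095 m) or (z of pack_c in the frame of tray above 0.103 m and y of pack_c in the frame of tray below 0.107 m)) and ((x of pack_d in the frame of tray between -0.1 and 0.1 m and y of pack_d in the frame of tray between 0.107 and 0.194 m and z of pack_d in the frame of tray below 0.095 m) or (z of pack_d in the frame of tray above 0.103 m and y of pack_d in the frame of tray below 0.107 m)) and ((y of each of pack_a, pack_b in the frame of tray above 0.107 m and y of each of pack_c, pack_d in the frame of tray below 0.107 m) or (y of each of pack_a, pack_c in the frame of tray above 0.107 m and y of each of pack_b, pack_d in the frame of tray below 0.107 m) or (y of each of pack_a, pack_d in the frame of tray above 0.107 m and y of each of pack_b, pack_c in the frame of tray below 0.107 m) or (y of each of pack_a, pack_d in the frame of tray below 0.107 m and y of each of pack_b, pack_c in the frame of tray above 0.107 m) or (y of each of pack_a, pack_c in the frame of tray below 0.107 m and y of each of pack_b, pack_d in the frame of tray above 0.107 m) or (y of each of pack_a, pack_b in the frame of tray below 0.107 m and y of each of pack_c, pack_d in the frame of tray above 0.107 m)) and value of joint lid above 0.3 rad), for 0.2 s.
2. the lid is shut over exactly three packs, the other two still on the deck (x of pack_e in the frame of tray between -0.1 and 0.1 m and y of pack_e in the frame of tray between 0.107 and 0.194 m and z of pack_e in the frame of tray below 0.095 m and ((x of pack_a in the frame of tray between -0.1 and 0.1 m and y of pack_a in the frame of tray between 0.107 and 0.194 m and z of pack_a in the frame of tray below 0.095 m) or (z of pack_a in the frame of tray above 0.103 m and y of pack_a in the frame of tray below 0.107 m)) and ((x of pack_b in the frame of tray between -0.1 and 0.1 m and y of pack_b in the frame of tray between 0.107 and 0.194 m and z of pack_b in the frame of tray below 0.095 m) or (z of pack_b in the frame of tray above 0.103 m and y of pack_b in the frame of tray below 0.107 m)) and ((x of pack_c in the frame of tray between -0.1 and 0.1 m and y of pack_c in the frame of tray between 0.107 and 0.194 m and z of pack_c in the frame of tray below 0.095 m) or (z of pack_c in the frame of tray above 0.103 m and y of pack_c in the frame of tray below 0.107 m)) and ((x of pack_d in the frame of tray between -0.1 and 0.1 m and y of pack_d in the frame of tray between 0.107 and 0.194 m and z of pack_d in the frame of tray below 0.095 m) or (z of pack_d in the frame of tray above 0.103 m and y of pack_d in the frame of tray below 0.107 m)) and ((y of each of pack_a, pack_b in the frame of tray above 0.107 m and y of each of pack_c, pack_d in the frame of tray below 0.107 m) or (y of each of pack_a, pack_c in the frame of tray above 0.107 m and y of each of pack_b, pack_d in the frame of tray below 0.107 m) or (y of each of pack_a, pack_d in the frame of tray above 0.107 m and y of each of pack_b, pack_c in the frame of tray below 0.107 m) or (y of each of pack_a, pack_d in the frame of tray below 0.107 m and y of each of pack_b, pack_c in the frame of tray above 0.107 m) or (y of each of pack_a, pack_c in the frame of tray below 0.107 m and y of each of pack_b, pack_d in the frame of tray above 0.107 m) or (y of each of pack_a, pack_b in the frame of tray below 0.107 m and y of each of pack_c, pack_d in the frame of tray above 0.107 m)) and value of joint lid below 0.06 rad), for 0.2 s.
3. the two packs left over are in the return bin, the lid still shut over three (x of pack_e in the frame of tray between -0.1 and 0.1 m and y of pack_e in the frame of tray between 0.107 and 0.194 m and z of pack_e in the frame of tray below 0.095 m and ((x of pack_a in the frame of tray between -0.1 and 0.1 m and y of pack_a in the frame of tray between 0.107 and 0.194 m and z of pack_a in the frame of tray below 0.095 m) or (x of pack_a in the frame of bin between -0.105 and 0.105 m and y of pack_a in the frame of bin between -0.07 and 0.07 m and z of pack_a in the frame of bin below 0.075 m)) and ((x of pack_b in the frame of tray between -0.1 and 0.1 m and y of pack_b in the frame of tray between 0.107 and 0.194 m and z of pack_b in the frame of tray below 0.095 m) or (x of pack_b in the frame of bin between -0.105 and 0.105 m and y of pack_b in the frame of bin between -0.07 and 0.07 m and z of pack_b in the frame of bin below 0.075 m)) and ((x of pack_c in the frame of tray between -0.1 and 0.1 m and y of pack_c in the frame of tray between 0.107 and 0.194 m and z of pack_c in the frame of tray below 0.095 m) or (x of pack_c in the frame of bin between -0.105 and 0.105 m and y of pack_c in the frame of bin between -0.07 and 0.07 m and z of pack_c in the frame of bin below 0.075 m)) and ((x of pack_d in the frame of tray between -0.1 and 0.1 m and y of pack_d in the frame of tray between 0.107 and 0.194 m and z of pack_d in the frame of tray below 0.095 m) or (x of pack_d in the frame of bin between -0.105 and 0.105 m and y of pack_d in the frame of bin between -0.07 and 0.07 m and z of pack_d in the frame of bin below 0.075 m)) and ((y of each of pack_a, pack_b in the frame of tray above 0.107 m and y of each of pack_c, pack_d in the frame of tray below 0.107 m) or (y of each of pack_a, pack_c in the frame of tray above 0.107 m and y of each of pack_b, pack_d in the frame of tray below 0.107 m) or (y of each of pack_a, pack_d in the frame of tray above 0.107 m and y of each of pack_b, pack_c in the frame of tray below 0.107 m) or (y of each of pack_a, pack_d in the frame of tray below 0.107 m and y of each of pack_b, pack_c in the frame of tray above 0.107 m) or (y of each of pack_a, pack_c in the frame of tray below 0.107 m and y of each of pack_b, pack_d in the frame of tray above 0.107 m) or (y of each of pack_a, pack_b in the frame of tray below 0.107 m and y of each of pack_c, pack_d in the frame of tray above 0.107 m)) and value of joint lid below 0.06 rad), for 0.2 s.
At the end, for the whole second after the job is handed in: Exactly three packs, the one that was there and two more, are inside the trough (their centres between its walls and below its rim), the lid is shut (within 0.06 rad), the other two packs are inside the return bin (centres within its outline and below its rim), and all packs are at rest (all of step 3 and linear speed of each of pack_a, pack_b, pack_c, pack_d, pack_e below 0.02 m/s); the robot touches nothing.
It fails at once if a pack is picked up (its centre more than 80 mm above the deck) (height (world z) of any of pack_a, pack_b, pack_c, pack_d, pack_e above 0.18 m).
It fails at once if a bystander (handwheel, screwdriver, core) is moved more than 20 mm (distance of any of handwheel, screwdriver, core from where it was at the start of the episode above 0.02 m).
It also fails if it takes over 61 s, if anything falls off the work surface, if the arm or the gripper's body presses on something with over 40 N, if the wrist force passes 120 N, or if a joint passes its speed limit or range.

### The arm

A 6-joint arm with a two-finger parallel gripper is mounted at the origin on the work surface. World frame = base frame: x ahead of the robot, y to its left, z up, the work surface at z = 0. Lengths are in mm, angles in rad, forces in N, time in s.
With the tool pointing down it reaches from about 375 to 925 mm from the base axis. Payload 5.7 kg.
Tool frame: the origin (TCP) lies on the centre line of the jaws, within the pads' length; the fingertips stand 8 mm ahead of it and the grasp point (between the pads) lies 11 mm behind it; z points along the fingers, y is the line along which they close (so a half turn about z gives the same grasp; the last joint's range is limited). The gripper opens to 85 mm and grips with 20 to 120 N. Pads are 22 mm wide; open, the fingers measure 114 mm over their backs; the gripper's body (76 mm by 85 mm) begins 54 mm behind the grasp point. The pads swing forward as they close: fully open they stand 13 mm farther back than shut.
Start: joints at [0.995, 0.359, 1.51, -0, 1.272, -0.115], TCP at [266.787, 537.391, 239.267] pointing down, gripper open.
Joint ranges: [-2.97, 2.97], [-1.01, 2.36], [0.21, 2.38], [-0.96, 4.11], [0.2, 2.71], [-2.98, 2.98]. Speed limits (rad/s): [2.39, 2.39, 3.14, 3.14, 3.14, 3.14].

### API

Orientations are given as a rotation vector (axis times angle).
In Python, from workcell import env gives the robot as it stands. The module is installed in compiled form; this text tells all that it offers.
- The arm moves only by the tool servo_tool, never from a script. Its arguments are lists of equal length, an entry for each row: "travel": the shift along the tool's x, y, z each as a share of 0.1 m, from -1 to 1, a list of three; "rot": the turn, a rotation vector about the tool's x, y, z each as a share of pi rad, from -1 to 1, a list of three. In form: {"travel": [[x, y, z], ...], "rot": [[ax, ay, az], ...]}. A call has exactly 8 rows; each row is the pose to reach, as a shift and turn from the pose commanded when the call began, along the tool's axes at that moment, turning the shorter way round; what a row does not reach only later rows make up. A row lasts 1/10 s, in which the tool goes at most 50 mm and 8.59 degrees, less where a joint would pass 70% of its speed; a pose out of reach is approached as far as the arm can. A call with a number of a shift or a turn outside -1 to 1 is refused whole. A call with a gripper value outside its range is refused whole. "hand" is the closure, from 0 (fully open) to 1 (shut), set as the call begins (left out, the last holds). The fingers move at their own pace and stop on an object; the grip force is fixed at half the most. Time passes only in rows, so rows that repeat a pose let the fingers close, or fill a call up. It gives the time, the measured TCP pose, the force, the opening and the grip force at its end, in the units of the state.
- env.observe(): the state, without advancing time (a new reading comes with each control period).
- env.capture(name): name is "scene" or "top" or "wrist"; returns (picture, depth): 400x640x3 uint8, red, green, blue; 400x640 float32, mm along the optical axis (not along the pixel's ray), 0 where there is no reading.
- env.camera_model(name): a dict with "mtx" (3x3 intrinsics, pixels), "extrinsics" (4x4, takes a point from camera to world coordinates). Camera axes: x right, y down, z forward; pixel columns grow to the right and rows downward; lengths in mm; the calibration is good to about 2 mm. A picture is of the moment at which its call begins: read the wrist's pose just before it. camera_model takes no time and is no camera call; for the wrist camera it gives the pose at the moment of the call.
- env.hand_in(): hands the job in; it is judged then, once.
The state is a dict: "t": time; "q": joint angles; "dq": joint speeds; "tau": joint torques, N m; "tcp_pos": TCP position; "tcp_rot": TCP orientation; "contact_force": force on the tool from outside, world axes, zero at the start; "ft_torque": the same for the moment, N m; "gripper_width": opening from 0.0 (shut) to 1.0 (fully open); "finger_force": force on a finger pad.
Only numpy, scipy, OpenCV 4.12 (cv2) and the standard library are available. Lean on these libraries where they do the work, as an engineer would, in place of code of your own. Each camera call takes 0.05 s, during which the arm holds its last target. There are 200 camera calls.

## Working session

There is one attempt and no reset: what is moved stays moved. The work goes in short steps, Python scripts to look and compute and a tool call to move; the robot and the scene stay as the last step left them, time stands still between calls to the robot, and variables do not carry over. Pictures are saved under pics/ and viewed, at most 10 in all, crops included, and the job is handed in when it is done.

Besides the shell and the picture viewer there is one more tool, called after "Call:" by a JSON object that holds its "fn" and its "kwargs". servo_tool: Moves the arm, as the interface text tells. Its arguments: {"type":"object","properties":{"travel":{"type":"array","items":{"type":"array","items":{"type":"number","minimum":-1,"maximum":1}}},"rot":{"type":"array","items":{"type":"array","items":{"type":"number","minimum":-1,"maximum":1}}},"hand":{"type":"number"}},"required":["travel","rot"]}

```bash
mkdir -p pics
cat > h.py <<'E'
from workcell import env
import numpy as np, cv2
def cap(n):
    m=env.camera_model(n); p,d=env.capture(n); return p,d,m
def world(d,m):
    K=m["mtx"];E=np.array(m["extrinsics"]);v,u=np.mgrid[:d.shape[0],:d.shape[1]]
    K=np.array(K);P=np.stack([(u-K[0,2])*d/K[0,0],(v-K[1,2])*d/K[1,1],d],-1)
    return P@E[:3,:3].T+E[:3,3]
E
python3 - <<'E'
from h import *
s=env.observe();print(s)
p,d,m=cap("top");np.savez("top0.npz",p=p,d=d,W=world(d,m))
p2,d2,m2=cap("scene");np.savez("sc0.npz",p=p2,d=d2,W=world(d2,m2))
cv2.imwrite("pics/top0.png",p[...,::-1]);cv2.imwrite("pics/sc0.png",p2[...,::-1])
E
```

```text
{'t': 0.0, 'q': array([ 9.94922778e-01,  3.59549673e-01,  1.51144800e+00,  3.74190353e-05,
        1.27246898e+00, -1.15109638e-01]), 'dq': array([ 6.48333427e-04, -5.16629014e-04,  2.53313582e-04,  2.25518547e-03,
       -1.56413384e-03, -6.82685432e-05]), 'tau': array([-8.33512167e-04, -5.27612257e+01, -2.78617644e+01, -2.24600913e-04,
        1.32359471e-02, -2.21142324e-05]), 'tcp_pos': array([266.4168488 , 536.86875667, 238.42103788]), 'tcp_rot': array([-7.17244799e-01, -3.05793365e+00,  2.75011681e-03]), 'contact_force': array([-0.9021352 , -0.44363098, -0.30435913]), 'ft_torque': array([ 0.00405471, -0.00850872, -0.03658623]), 'finger_force': 0.0, 'gripper_width': 1.0065078910322747}
```

View pics/top0.png

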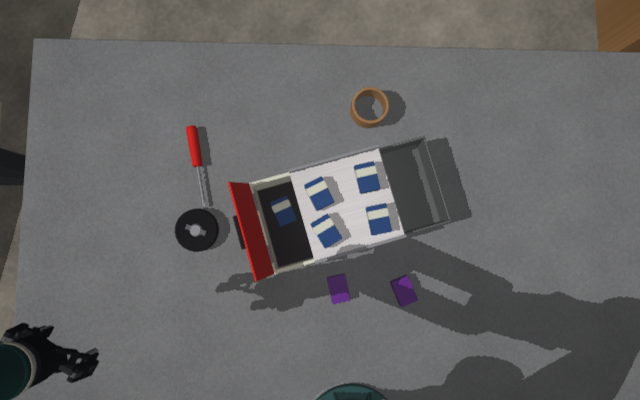

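View pics/sc0.png

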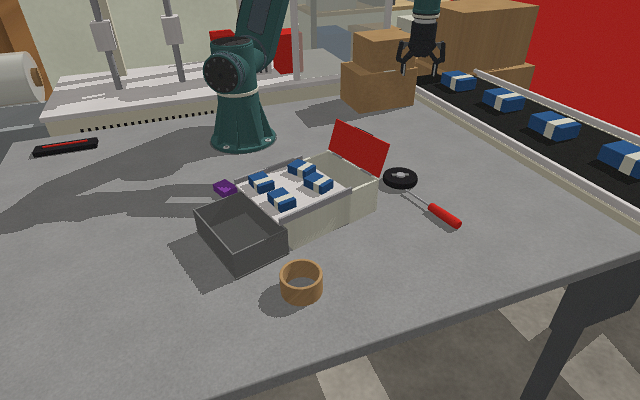

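The top view shows four blue packs on the deck at (319,193), (326,231), (367,177) and (378,219). One pack is in the trough at (284,210), the red lid is at (252,230), and the bin is at (420,185). Possible confusions are the two purple look-alikes at (339,288) and (404,290), which lie off the tray, and the conveyor packs seen in the scene view at (458,80) and beyond. I'll use only the blue packs with a white band on the deck.

Run:
```python
from h import *
z=np.load("top0.npz");p,W=z["p"].astype(int),z["W"]
hsv=cv2.cvtColor(z["p"],cv2.COLOR_RGB2HSV)
roi=np.zeros(p.shape[:2],bool);roi[130:290,220:480]=1
deck=roi&(abs(W[...,2]-100)<5)&(hsv[...,1]<50)&(hsv[...,2]>150)
# deck + packs region via height >95 and <130 inside
n,l,st,c=cv2.connectedComponentsWithStats(deck.astype(np.uint8))
k=1+np.argmax(st[1:,4]);pts=W[l==k][:,:2].astype(np.float32)
r=cv2.minAreaRect(pts);print("deck",r, np.median(W[l==k][:,2]))
th=np.deg2rad(r[2]);
blue=roi&(hsv[...,0]>100)&(hsv[...,0]<125)&(hsv[...,1]>120)
n,l,st,c=cv2.connectedComponentsWithStats(cv2.morphologyEx(blue.astype(np.uint8),cv2.MORPH_CLOSE,np.ones((9,9))))
top=W
for i in range(1,n):
    if st[i,4]<60: continue
    q=W[l==i]; zt=np.percentile(q[:,2],90); q=q[q[:,2]>zt-6]
    rr=cv2.minAreaRect(q[:,:2].astype(np.float32)); print(c[i].round(),zt.round(1),rr)
def show(nm,mask):
    q=W[mask]; rr=cv2.minAreaRect(q[:,:2].astype(np.float32)); print(nm,rr,q[:,2].min(),q[:,2].max(),mask.sum())
red=roi&((hsv[...,0]<6)|(hsv[...,0]>174))&(hsv[...,1]>150);show("lid",red)
q=W[red];print(np.percentile(q,[2,98],axis=0))
for uv in [(197,230),(200,165),(370,107),(420,185),(430,140),(445,200),(395,240)]: print(uv,W[uv[1],uv[0]].round())
big=cv2.resize(z["p"][120:300,210:490],None,fx=2.8,fy=2.8,interpolation=cv2.INTER_CUBIC)
cv2.imwrite("pics/crop0.png",big[...,::-1])
```

```text
deck ((526.08642578125, 66.29830932617188), (209.59202575683594, 301.4438781738281), 17.036396026611328) 100.58954967165226
[364. 165.] 126.9 ((619.9901123046875, -14.356452941894531), (8.90719223022461, 41.16062545776367), 12.342520713806152)
[368. 183.] 127.0 ((534.2100830078125, 38.786094665527344), (43.91484451293945, 207.3895721435547), 37.23503112792969)
[323. 213.] 126.6 ((514.94677734375, 84.44144439697266), (152.32518005371094, 70.69129943847656), 11.551605224609375)
[283. 211.] 32.5 ((497.9838562011719, 155.33584594726562), (121.59819793701172, 43.573936462402344), 27.34220314025879)
[376. 207.] 126.9 ((528.2817993164062, -40.92335510253906), (7.429780006408691, 41.66402816772461), 12.18714714050293)
[380. 225.] 126.9 ((474.2473449707031, 18.985733032226562), (31.280118942260742, 182.6616973876953), 11.717031478881836)
lid ((475.53692626953125, 183.52713012695312), (220.17770385742188, 141.29051208496094), 9.891446113586426) -2.076230613757616 1091.947047583201 1989
[[381.10952366 190.00109833 109.84431451]
 [569.93416452 263.15645716 193.15321408]]
(197, 230) [476. 370.  31.]
(200, 165) [635. 374.   8.]
(370, 107) [791. -45.  -1.]
(420, 185) [ 594. -170.    3.]
(430, 140) [ 708. -196.    3.]
(445, 200) [ 558. -233.   -2.]
(395, 240) [ 457. -107.    1.]
```

View pics/crop0.png

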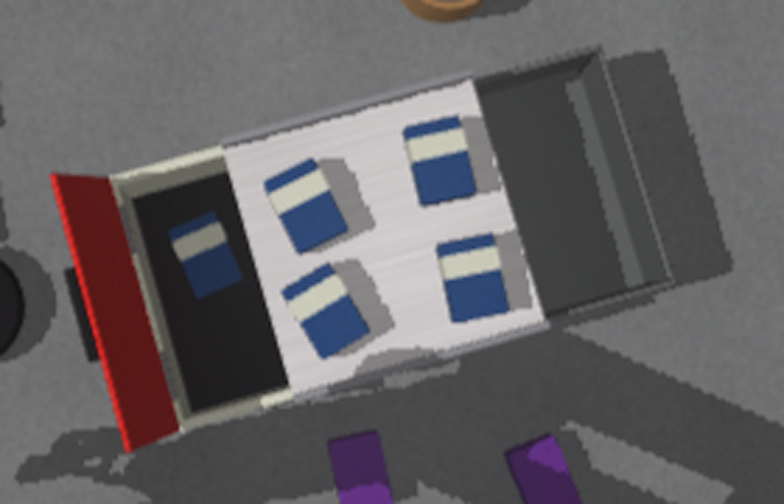

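The crop shows the four deck packs at crop pixels (305,205), (327,311), (440,160) and (472,278), with the trough pack at (205,255). The purple pieces are outside the tray at (360,470) and (545,470). Next I'll fit the frames more precisely by height.

```bash
cat >> h.py <<'E'
def ray(m,uv,z):
    K=np.array(m["mtx"]);E=np.array(m["extrinsics"]);out=[]
    for u,v in uv:
        r=E[:3,:3]@np.linalg.solve(K,[u,v,1]);o=E[:3,3];out.append((o+r*(z-o[2])/r[2])[:2])
    return np.array(out)
E
python3 - <<'E'
from h import *
m=env.camera_model("top")
z=np.load("top0.npz");W=z["W"]
cr=np.array([(222,145),(475,78),(545,325),(290,393)])/2.8+[210,120]
C=ray(m,cr,100);print(C.round(1),C.mean(0))
ax=(C[0]-C[3]+C[1]-C[2]);ay=C[0]-C[1]+C[3]-C[2]
print(np.degrees(np.arctan2(ax[1],ax[0])),np.degrees(np.arctan2(-ay[0],ay[1])),np.linalg.norm(ax)/2,np.linalg.norm(ay)/2)
hsv=cv2.cvtColor(z["p"],cv2.COLOR_RGB2HSV)
roi=np.zeros(W.shape[:2],bool);roi[130:290,262:480]=1
pk=roi&(W[...,2]>116)&(W[...,2]<130)
def rep(mk):
    n,l,st,c=cv2.connectedComponentsWithStats(mk.astype(np.uint8),connectivity=4)
    for i in range(1,n):
        if st[i,4]<80: continue
        q=W[l==i]; rr=cv2.minAreaRect(q[:,:2].astype(np.float32)); print(c[i].round(),np.round(np.median(q[:,2])),np.round(rr[0]),np.round(rr[1]),rr[2])
rep(pk)
rep(roi&(W[...,2]>20)&(W[...,2]<38)&(hsv[...,0]>90)&(hsv[...,0]<130)&(hsv[...,1]>60))
# bin rim, handwheel, core
bn=np.zeros_like(roi);bn[130:260,380:480]=1
rep(bn&(W[...,2]>66)&(W[...,2]<84))
# lid top edge: red pixels in tray-ish coords
roi2=np.zeros_like(roi);roi2[175:285,225:275]=1
red=roi2&((hsv[...,0]<6)|(hsv[...,0]>174))&(hsv[...,1]>150)
th=np.arctan2(-ay[0],ay[1]);R=np.array([[np.cos(th),-np.sin(th)],[np.sin(th),np.cos(th)]])
L=W[red].copy();L[:,:2]=(L[:,:2]-C.mean(0))@R
k=(L[:,2]>90)&(L[:,2]<220);L=L[k]
for a in range(95,205,15):
    s=L[(L[:,2]>a)&(L[:,2]<a+15)]
    if len(s): print(a,np.median(s,0).round(1),len(s))
hw=np.zeros_like(roi);hw[200:260,165:225]=1;rep(hw&(W[...,2]>20)&(W[...,2]<40))
E
```

```text
[[ 607.5  151.5]
 [ 665.6  -53. ]
 [ 465.8 -109. ]
 [ 410.1   94.5]] [537.22321624  20.97506335]
15.877639935563296 15.587901210443059 206.4581255287473 211.81516894503122
[367. 176.] 124.0 [597. -21.] [64. 44.] 13.4371976852417
[319. 192.] 125.0 [559.  86.] [64. 44.] 27.88499641418457
[378. 218.] 125.0 [504. -47.] [64. 45.] 12.018077850341797
[326. 230.] 125.0 [477.  69.] [64. 44.] 31.39708137512207
[266. 257.] 122.0 [420. 199.] [82.  6.] 16.076337814331055
[278. 200.] 30.0 [550. 179.] [11. 43.] 23.805309295654297
[285. 216.] 30.0 [512. 163.] [33. 44.] 24.375635147094727
[425. 180.] 75.0 [ 587. -139.] [210. 114.] 16.322492599487305
95 [-14.9 199.6 108.7] 39
110 [ -3.2 202.2 117.9] 281
125 [ -4.4 207.3 132.7] 289
140 [ -5.9 212.4 147.3] 323
155 [ -4.3 217.6 162.5] 328
170 [ -8.3 222.7 177.2] 341
185 [ -2.8 228.2 190.3] 375
[196. 229.] 27.0 [479. 374.] [100.  99.] 1.283305287361145
```

Call:
{"fn": "servo_tool", "kwargs": {"travel": [[-0.25,-0.18,0],[-0.5,-0.37,0],[-0.75,-0.55,0],[-1,-0.73,0],[-1,-0.73,0],[-1,-0.73,0],[-1,-0.73,0],[-1,-0.73,0]], "rot": [[0,0,0.045],[0,0,0.09],[0,0,0.135],[0,0,0.18],[0,0,0.22],[0,0,0.264],[0,0,0.264],[0,0,0.264]], "hand": 0.18}}

```text
t: 0.9
tcp_pos: [323.7, 427.4, 239.0]
tcp_rot: [-1.884, -2.514, 0.001]
contact_force: [0.6, -0.0, 0.9]
gripper_width: 0.819
finger_force: 0.0
```

```bash
cat >> h.py <<'E'
from scipy.spatial.transform import Rotation as Ro
TH=np.deg2rad(16);C0=np.array([537.,21.]);RT=np.array([[np.cos(TH),-np.sin(TH)],[np.sin(TH),np.cos(TH)]])
def st():
    s=env.observe();p=s["tcp_pos"];t=(p[:2]-C0)@RT
    R=Ro.from_rotvec(s["tcp_rot"]).as_matrix()
    print("t%.2f tray x%.1f y%.1f z%.1f"%(s["t"],*t,p[2]),"yaw tooly %.1f"%(np.degrees(np.arctan2(R[1,1],R[0,1]))),"tilt",R[:2,2].round(3),"F",s["contact_force"].round(1),"w %.2f"%s["gripper_width"])
E
python3 -c "
from h import *
st()"
```

```text
t0.90 tray x-93.0 y449.5 z239.0 yaw tooly 16.3 tilt [-0. -0.] F [ 0.6 -0.   0.9] w 0.82
```

Call:
{"fn": "servo_tool", "kwargs": {"travel": [[-0.3,0.15,0],[-0.7,0.35,0],[-1,0.5,0],[-1,0.5,0],[-1,0.5,0],[-1,0.5,0],[-1,0.5,0],[-1,0.5,0]], "rot": [[0,0,0],[0,0,0],[0,0,0],[0,0,0],[0,0,0],[0,0,0],[0,0,0],[0,0,0]]}}

```text
t: 1.7
tcp_pos: [398.9, 346.0, 239.2]
tcp_rot: [-1.886, -2.512, 0.0]
contact_force: [-0.1, -0.0, -0.1]
gripper_width: 0.816
finger_force: 0.0
```

Call:
{"fn": "servo_tool", "kwargs": {"travel": [[-0.3,0.15,0],[-0.7,0.3,0],[-1,0.4,0],[-1,0.4,0],[-1,0.4,0],[-1,0.4,0],[-1,0.4,0],[-1,0.4,0]], "rot": [[0,0,0],[0,0,0],[0,0,0],[0,0,0],[0,0,0],[0,0,0],[0,0,0],[0,0,0]]}}

```text
t: 2.5
tcp_pos: [465.2, 261.1, 239.3]
tcp_rot: [-1.887, -2.512, 0.0]
contact_force: [0.2, 0.3, -0.2]
gripper_width: 0.82
finger_force: 0.0
```

Call:
{"fn": "servo_tool", "kwargs": {"travel": [[-0.3,0,0],[-0.7,0,0],[-1,0,0],[-1,0,0],[-1,0,0],[-1,0,0],[-1,0,0],[-1,0,0]], "rot": [[0,0,0],[0,0,0],[0,0,0],[0,0,0],[0,0,0],[0,0,0],[0,0,0],[0,0,0]]}}

```text
t: 3.3
tcp_pos: [493.2, 165.1, 239.3]
tcp_rot: [-1.887, -2.512, 0.0]
contact_force: [-0.2, 1.1, 0.3]
gripper_width: 0.819
finger_force: 0.0
```

Call:
{"fn": "servo_tool", "kwargs": {"travel": [[-0.3,0,0],[-0.7,0,0],[-1,0,0],[-1,0,0],[-1,0,0],[-1,0,0],[-1,0,0],[-1,0,0]], "rot": [[0,0,0],[0,0,0],[0,0,0],[0,0,0],[0,0,0],[0,0,0],[0,0,0],[0,0,0]]}}

```text
t: 4.1
tcp_pos: [520.8, 69.0, 239.3]
tcp_rot: [-1.887, -2.511, 0.0]
contact_force: [0.3, -0.3, -0.2]
gripper_width: 0.819
finger_force: 0.0
```

Call:
{"fn": "servo_tool", "kwargs": {"travel": [[-0.3,0,0],[-0.54,0,0.1],[-0.54,0,0.4],[-0.54,0,0.7],[-0.54,0,0.7],[-0.54,0,0.7],[-0.54,0,0.7],[-0.54,0,0.7]], "rot": [[0,0,0],[0,0,0],[0,0,0],[0,0,0],[0,0,0],[0,0,0],[0,0,0],[0,0,0]]}}

```text
t: 4.9
tcp_pos: [537.3, 16.4, 170.9]
tcp_rot: [1.887, 2.509, 0.002]
contact_force: [-0.4, -0.8, 0.3]
gripper_width: 0.82
finger_force: 0.0
```

Run:
```python
from h import *
st()
p,d,m=cap("wrist");W=world(d,m);np.savez("w0.npz",p=p,d=d,W=W)
cv2.imwrite("pics/w0.png",p[...,::-1])
```

```text
t4.90 tray x-0.9 y-4.5 z170.9 yaw tooly 16.1 tilt [ 0.003 -0.   ] F [-0.4 -0.8  0.3] w 0.82
```

View pics/w0.png

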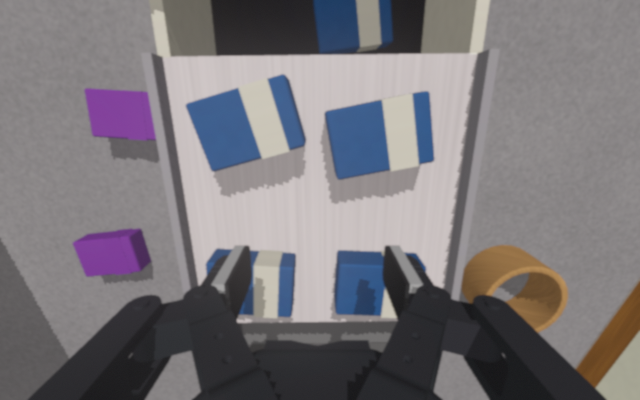

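The wrist view shows D at (245,122) and B at (380,135) in the row to push. C at (250,283) and A at (385,283) are behind the fingers, which sit at about (237,280) and (400,280). I'll check the gap numerically before going down.

Run:
```python
from h import *
z=np.load("w0.npz");W=z["W"].copy();W[...,:2]=(W[...,:2]-C0)@RT
hsv=cv2.cvtColor(z["p"],cv2.COLOR_RGB2HSV)
mk=(W[...,2]>117)&(W[...,2]<130)&(abs(W[...,0])<100)&(abs(W[...,1])<100)
n,l,s,c=cv2.connectedComponentsWithStats(mk.astype(np.uint8))
for i in range(1,n):
    if s[i,4]>300:
        q=W[l==i];print(c[i].round(),q.min(0).round(),q.max(0).round(),cv2.minAreaRect(q[:,:2].astype(np.float32)))
for box in [(225,240,255,315),(380,240,415,315)]:
    q=W[box[1]:box[3],box[0]:box[2]].reshape(-1,3);q=q[(q[:,2]>140)&(q[:,2]<220)]
    if len(q):
        print("finger",q[:,2].min(),q[q[:,2]<q[:,2].min()+25].min(0).round(),q[q[:,2]<q[:,2].min()+25].max(0).round())
```

```text
[247. 123.] [-80.  34. 117.] [ -8.  93. 126.] ((-44.01142120361328, 63.35325622558594), (63.983150482177734, 44.42036437988281), 15.594863891601562)
[381. 135.] [  5.  29. 117.] [ 74.  83. 127.] ((39.735740661621094, 56.10060119628906), (64.0597915649414, 44.434043884277344), 11.218025207519531)
[362. 289.] [ 14. -80. 117.] [ 60. -33. 126.] ((37.447235107421875, -56.050636291503906), (45.549259185791016, 46.20438003540039), 87.6382827758789)
[270. 290.] [-59. -79. 117.] [-17. -33. 126.] ((-38.090972900390625, -56.43281936645508), (45.713294982910156, 39.85872268676758), 86.08799743652344)
finger 169.58369999115789 [-46. -15. 170.] [-35.   8. 195.]
finger 170.20445433345256 [ 34. -15. 170.] [ 47.   8. 195.]
```

Gap confirmed at y -33 to 29, and the fingers occupy y -15 to 8. The tips are level with the TCP, so I'll go down 63 mm and then sweep +y at about 100 mm/s.

Call:
{"fn": "servo_tool", "kwargs": {"travel": [[0,-0.02,0.15],[0,-0.02,0.35],[0,-0.02,0.5],[0,-0.02,0.58],[0,-0.02,0.63],[0.05,-0.02,0.63],[0.12,-0.02,0.63],[0.2,-0.02,0.63]], "rot": [[0,0,0],[0,0,0],[0,0,0],[0,0,0],[0,0,0],[0,0,0],[0,0,0],[0,0,0]]}}

```text
t: 5.75
tcp_pos: [529.0, 35.4, 107.0]
tcp_rot: [1.889, 2.509, 0.001]
contact_force: [-0.0, 0.2, -0.2]
gripper_width: 0.82
finger_force: 0.0
```

Call:
{"fn": "servo_tool", "kwargs": {"travel": [[0.08,0,0],[0.16,0,0],[0.24,0,0],[0.32,0,0],[0.4,0,0],[0.46,0,0],[0.5,0,0],[0.5,0,0]], "rot": [[0,0,0],[0,0,0],[0,0,0],[0,0,0],[0,0,0],[0,0,0],[0,0,0],[0,0,0]]}}

```text
t: 6.55
tcp_pos: [514.4, 83.6, 106.1]
tcp_rot: [-1.888, -2.51, 0.0]
contact_force: [0.7, 0.1, -0.3]
gripper_width: 0.82
finger_force: 0.0
```

Run:
```python
from h import *
st()
p,d,m=cap("top");p2,d2,m2=cap("wrist")
q=cv2.resize(p[120:300,210:490],(622,400))
cv2.imwrite("pics/t1.png",q[...,::-1])
```

```text
t6.55 tray x-4.5 y66.4 z106.1 yaw tooly 16.1 tilt [-0.001  0.   ] F [ 0.7  0.1 -0.3] w 0.82
```

View pics/t1.png

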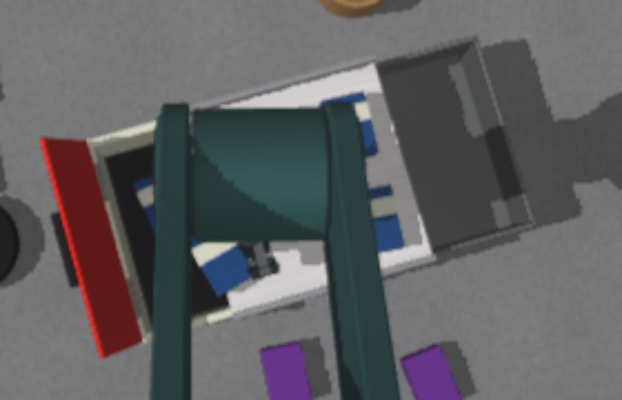

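D is at (225,265), half over the trough edge and still in line with its finger; the arm hides B. I'll keep pushing.

Call:
{"fn": "servo_tool", "kwargs": {"travel": [[0.06,0,0],[0.12,0,0],[0.18,0,0],[0.24,0,0],[0.3,0,0],[0.36,0,0],[0.36,0,0],[0.36,0,0]], "rot": [[0,0,0],[0,0,0],[0,0,0],[0,0,0],[0,0,0],[0,0,0],[0,0,0],[0,0,0]]}}

```text
t: 7.45
tcp_pos: [504.8, 117.7, 106.3]
tcp_rot: [1.888, 2.511, -0.0]
contact_force: [-1.1, 0.0, 0.1]
gripper_width: 0.819
finger_force: 0.0
```

Call:
{"fn": "servo_tool", "kwargs": {"travel": [[0,0,-0.1],[-0.1,0,-0.3],[-0.2,0,-0.6],[-0.4,0,-1],[-0.7,0,-1],[-1,0,-1],[-1,0,-1],[-1,0,-1]], "rot": [[0,0,0],[0,0,0],[0,0,0],[0,0,0],[0,0,0],[0,0,0],[0,0,0],[0,0,0]]}}

```text
t: 8.25
tcp_pos: [532.5, 20.9, 206.8]
tcp_rot: [-1.891, -2.508, -0.0]
contact_force: [-0.3, -0.6, 0.0]
gripper_width: 0.823
finger_force: 0.0
```

Run:
```python
from h import *
st()
p,d,m=cap("wrist");W=world(d,m);W[...,:2]=(W[...,:2]-C0)@RT
cv2.imwrite("pics/w1.png",p[...,::-1])
hsv=cv2.cvtColor(p,cv2.COLOR_RGB2HSV)
for lo,hi,y0,y1 in [(116,130,-100,104),(8,99,106,194)]:
    mk=(W[...,2]>lo)&(W[...,2]<hi)&(abs(W[...,0])<96)&(W[...,1]>y0)&(W[...,1]<y1)&(hsv[...,0]>95)&(hsv[...,0]<130)&(hsv[...,1]>90)
    n,l,s,c=cv2.connectedComponentsWithStats(mk.astype(np.uint8))
    for i in range(1,n):
        if s[i,4]>100: q=W[l==i];print(c[i].round(),q.min(0).round(),q.max(0).round())
```

```text
t8.25 tray x-4.3 y1.2 z206.8 yaw tooly 16.0 tilt [0. 0.] F [-0.3 -0.6  0. ] w 0.82
[256. 266.] [-79. -76. 116.] [-47. -31. 126.]
[358. 268.] [ 14. -77. 116.] [ 49. -32. 126.]
[294. 270.] [-28. -78. 116.] [-18. -35. 126.]
[249.  26.] [-86. 133.  11.] [-51. 176.  31.]
[292.  25.] [-32. 134.   8.] [-22. 176.  31.]
[356.  43.] [ -3. 112.   9.] [ 69. 171.  75.]
[429.  55.] [ 88. 113.  70.] [ 96. 131.  75.]
```

View pics/w1.png

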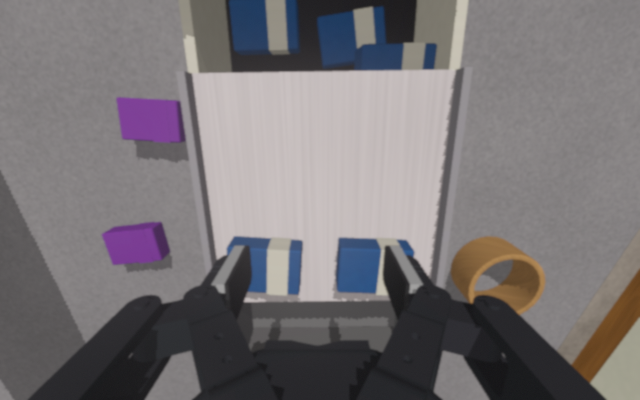

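The trough holds three packs: (265,25), (352,38) and one leaning at (395,57) with its top at z 75, below the rim. C at (265,265) and A at (372,265) remain on the deck. Next I'll shut the fingers and go over behind the lid.

Call:
{"fn": "servo_tool", "kwargs": {"travel": [[0.1,0,-0.2],[0.4,0,-0.4],[0.8,0,-0.4],[1,0,-0.4],[1,0,-0.4],[1,0,-0.4],[1,0,-0.4],[1,0,-0.4]], "rot": [[0,0,0],[0,0,0],[0,0,0],[0,0,0],[0,0,0],[0,0,0],[0,0,0],[0,0,0]], "hand": 1}}

```text
t: 9.1
tcp_pos: [505.0, 116.9, 246.1]
tcp_rot: [-1.89, -2.509, 0.001]
contact_force: [0.8, -0.6, -0.2]
gripper_width: -0.002
finger_force: 0.0
```

Call:
{"fn": "servo_tool", "kwargs": {"travel": [[0.3,0,0],[0.7,0,0],[1,0,0],[1,0,0],[1,0,0],[1,0,0],[1,0,0],[1,0,0]], "rot": [[0,0,0],[0,0,0],[0,0,0],[0,0,0],[0,0,0],[0,0,0],[0,0,0],[0,0,0]]}}

```text
t: 9.9
tcp_pos: [477.5, 212.7, 246.3]
tcp_rot: [1.891, 2.509, -0.0]
contact_force: [-0.5, 1.3, -0.6]
gripper_width: -0.0
finger_force: 0.0
```

Call:
{"fn": "servo_tool", "kwargs": {"travel": [[0.3,0,0],[0.6,0,0],[0.75,0,0],[0.75,0,0.1],[0.75,0,0.4],[0.75,0,0.74],[0.75,0,0.74],[0.75,0,0.74]], "rot": [[0,0,0],[0,0,0],[0,0,0],[0,0,0],[0,0,0],[0,0,0],[0,0,0],[0,0,0]]}}

```text
t: 10.7
tcp_pos: [456.1, 284.6, 171.9]
tcp_rot: [-1.889, -2.509, 0.004]
contact_force: [-0.2, -0.3, 0.7]
gripper_width: -0.001
finger_force: 0.0
```

Run:
```python
from h import *
st()
for th in [1.57,1.4,1.2,1.0,.8,.6,.4,.2,.1,0]:
    r=62; print(th,"tcp y %.0f tipz %.0f"%(199-r*np.cos(th)+2.5*np.sin(th)+11+3.5,103.5+r*np.sin(th)+2.5*np.cos(th)))
```

```text
t10.70 tray x-5.1 y275.7 z171.9 yaw tooly 16.0 tilt [-0.002 -0.001] F [-0.2 -0.3  0.7] w -0.00
1.57 tcp y 216 tipz 166
1.4 tcp y 205 tipz 165
1.2 tcp y 193 tipz 162
1.0 tcp y 182 tipz 157
0.8 tcp y 172 tipz 150
0.6 tcp y 164 tipz 141
0.4 tcp y 157 tipz 130
0.2 tcp y 153 tipz 118
0.1 tcp y 152 tipz 112
0 tcp y 152 tipz 106
```

Call:
{"fn": "servo_tool", "kwargs": {"travel": [[-0.12,0,0],[-0.24,0,0],[-0.36,0,0],[-0.48,0,0],[-0.6,0,0],[-0.71,0,0],[-0.83,0,0.02],[-0.94,0,0.07]], "rot": [[0,0,0],[0,0,0],[0,0,0],[0,0,0],[0,0,0],[0,0,0],[0,0,0],[0,0,0]]}}

```text
t: 11.5
tcp_pos: [482.9, 194.3, 165.3]
tcp_rot: [1.889, 2.51, 0.0]
contact_force: [0.4, 0.5, 0.7]
gripper_width: 0.003
finger_force: 0.4
```

Call:
{"fn": "servo_tool", "kwargs": {"travel": [[-0.05,0,0.03],[-0.1,0,0.07],[-0.18,0,0.16],[-0.25,0,0.27],[-0.28,0,0.38],[-0.3,0,0.45],[-0.3,0,0.5],[-0.3,0,0.51]], "rot": [[0,0,0],[0,0,0],[0,0,0],[0,0,0],[0,0,0],[0,0,0],[0,0,0],[0,0,0]]}}

```text
t: 12.3
tcp_pos: [490.2, 166.2, 114.0]
tcp_rot: [-1.888, -2.51, 0.003]
contact_force: [-2.8, -2.2, 10.9]
gripper_width: -0.002
finger_force: 5.2
```

Run:
```python
from h import *
st()
p2,d2,m2=cap("scene")
cv2.imwrite("pics/s2.png",cv2.resize(p2[90:310,170:480],(775,550))[...,::-1])
```

```text
t12.30 tray x-5.0 y152.5 z114.0 yaw tooly 16.1 tilt [-0.001 -0.001] F [-2.8 -2.2 10.9] w -0.00
```

View pics/s2.png

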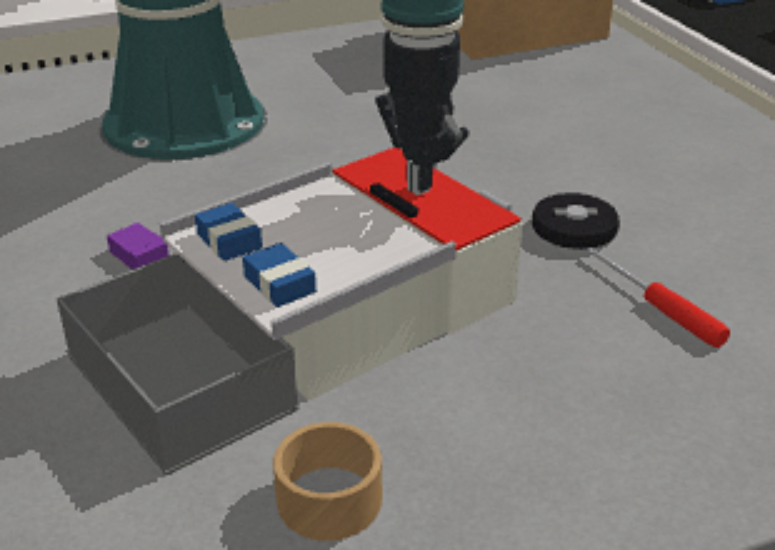

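The lid lies flat at (430,195) with 11 N up-force on it, and both leftover packs are still on the deck at (228,232) and (280,275). I'll press 2 mm more, lift, open fully and go behind those packs.

Call:
{"fn": "servo_tool", "kwargs": {"travel": [[0,0,0.02],[0,0,0.02],[0,0,0.02],[0,0,-0.1],[0,0,-0.4],[0,0,-0.7],[-0.4,0.03,-0.7],[-0.8,0.03,-0.7]], "rot": [[0,0,0],[0,0,0],[0,0,0],[0,0,0],[0,0,0],[0,0,0],[0,0,0],[0,0,0]]}}

```text
t: 13.15
tcp_pos: [517.2, 90.9, 185.9]
tcp_rot: [1.883, 2.511, 0.004]
contact_force: [-0.2, 0.4, 0.1]
gripper_width: -0.003
finger_force: 0.0
```

Call:
{"fn": "servo_tool", "kwargs": {"travel": [[-0.3,0,0],[-0.62,0,0],[-0.62,0,0],[-0.62,0,0],[-0.62,0,0],[-0.62,0,0],[-0.62,0,0],[-0.62,0,0]], "rot": [[0,0,0],[0,0,0],[0,0,0],[0,0,0],[0,0,0],[0,0,0],[0,0,0],[0,0,0]], "hand": 0}}

```text
t: 13.95
tcp_pos: [532.7, 31.6, 184.3]
tcp_rot: [-1.888, -2.511, 0.0]
contact_force: [-0.3, -0.0, -1.0]
gripper_width: 1.001
finger_force: 0.0
```

Run:
```python
from h import *
st()
p,d,m=cap("top");W=world(d,m);W[...,:2]=(W[...,:2]-C0)@RT
hsv=cv2.cvtColor(p,cv2.COLOR_RGB2HSV)
red=((hsv[...,0]<6)|(hsv[...,0]>174))&(hsv[...,1]>150)&(W[...,2]>60)&(W[...,2]<200)&(abs(W[...,0])<110)&(W[...,1]>90)&(W[...,1]<240)
q=W[red];print(len(q),np.percentile(q,[2,98],axis=0).round(1)); A=np.c_[q[:,1],np.ones(len(q))];print(np.linalg.lstsq(A,q[:,2],rcond=None)[0])
p,d,m=cap("wrist");W=world(d,m);W[...,:2]=(W[...,:2]-C0)@RT
for b in [(140,200,300,330),(340,200,500,330)]:
    q=W[b[1]:b[3],b[0]:b[2]].reshape(-1,3);q=q[(q[:,2]>135)&(q[:,2]<260)]
    q=q[q[:,2]<q[:,2].min()+20];print(q.min(0).round(),q.max(0).round())
```

```text
t13.95 tray x-1.2 y11.3 z184.3 yaw tooly 16.1 tilt [-0. -0.] F [-0.3 -0.  -1. ] w 1.00
3689 [[-100.4  110.8  102.8]
 [  98.2  197.5  110.5]]
[-2.82699009e-03  1.07097980e+02]
[-57.   1. 189.] [-43.  24. 209.]
[ 41.   1. 189.] [ 56.  24. 209.]
```

The lid is flat (slope 0.003 rad). The fingers are at x -50 and 48, y 1 to 24, tips at z 189. I'll lower 82 mm and sweep -y.

Call:
{"fn": "servo_tool", "kwargs": {"travel": [[0,0,0.2],[0,0,0.45],[0,0,0.65],[0,0,0.77],[0,0,0.82],[-0.08,0,0.82],[-0.16,0,0.82],[-0.24,0,0.82]], "rot": [[0,0,0],[0,0,0],[0,0,0],[0,0,0],[0,0,0],[0,0,0],[0,0,0],[0,0,0]]}}

```text
t: 14.85
tcp_pos: [540.8, 6.9, 103.3]
tcp_rot: [1.888, 2.509, 0.001]
contact_force: [-0.2, 0.8, -0.4]
gripper_width: 1.004
finger_force: 0.0
```

Call:
{"fn": "servo_tool", "kwargs": {"travel": [[-0.07,0,0],[-0.14,0,0],[-0.21,0,0],[-0.28,0,0],[-0.35,0,0],[-0.42,0,0],[-0.49,0,0],[-0.56,0,0]], "rot": [[0,0,0],[0,0,0],[0,0,0],[0,0,0],[0,0,0],[0,0,0],[0,0,0],[0,0,0]]}}

```text
t: 15.65
tcp_pos: [555.2, -46.5, 102.3]
tcp_rot: [-1.889, -2.51, 0.0]
contact_force: [-0.3, 2.8, 2.4]
gripper_width: 1.001
finger_force: 1.3
```

Call:
{"fn": "servo_tool", "kwargs": {"travel": [[-0.06,0,0],[-0.12,0,0],[-0.18,0,0],[-0.24,0,0],[-0.28,0,0],[-0.32,0,0],[-0.32,0,0],[-0.32,0,0]], "rot": [[0,0,0],[0,0,0],[0,0,0],[0,0,0],[0,0,0],[0,0,0],[0,0,0],[0,0,0]]}}

```text
t: 16.45
tcp_pos: [563.9, -76.7, 102.3]
tcp_rot: [-1.889, -2.51, 0.0]
contact_force: [0.3, 0.1, 0.7]
gripper_width: 1.002
finger_force: 0.0
```

Call:
{"fn": "servo_tool", "kwargs": {"travel": [[0,0,-0.1],[0,0,-0.4],[0,0,-0.8],[0.4,0,-1],[0.8,0,-1],[1,0,-1],[1,0,-1],[1,0,-1]], "rot": [[0,0,0],[0,0,0],[0,0,0],[0,0,0],[0,0,0],[0,0,0],[0,0,0],[0,0,0]]}}

```text
t: 17.25
tcp_pos: [536.4, 19.6, 203.0]
tcp_rot: [1.886, 2.511, 0.0]
contact_force: [-0.2, 0.0, 0.7]
gripper_width: 0.999
finger_force: 0.0
```

Run:
```python
from h import *
st()
p,d,m=cap("scene");W=world(d,m);W[...,:2]=(W[...,:2]-C0)@RT
cv2.imwrite("pics/s3.png",cv2.resize(p[90:310,170:480],(775,550))[...,::-1])
p,d,m=cap("top");W=world(d,m);W[...,:2]=(W[...,:2]-C0)@RT
hsv=cv2.cvtColor(p,cv2.COLOR_RGB2HSV)
mk=(hsv[...,0]>100)&(hsv[...,0]<125)&(hsv[...,1]>120)&(abs(W[...,0])<110)&(abs(W[...,1])<240)
n,l,s,c=cv2.connectedComponentsWithStats(mk.astype(np.uint8))
for i in range(1,n):
    if s[i,4]>40: q=W[l==i];print(c[i].round(),q.min(0).round(),q.max(0).round())
```

```text
t17.25 tray x-1.0 y-1.2 z203.0 yaw tooly 16.2 tilt [ 0.001 -0.001] F [-0.2  0.   0.7] w 1.00
[407. 221.] [ -90. -145.   25.] [ -59. -127.   34.]
```

View pics/s3.png

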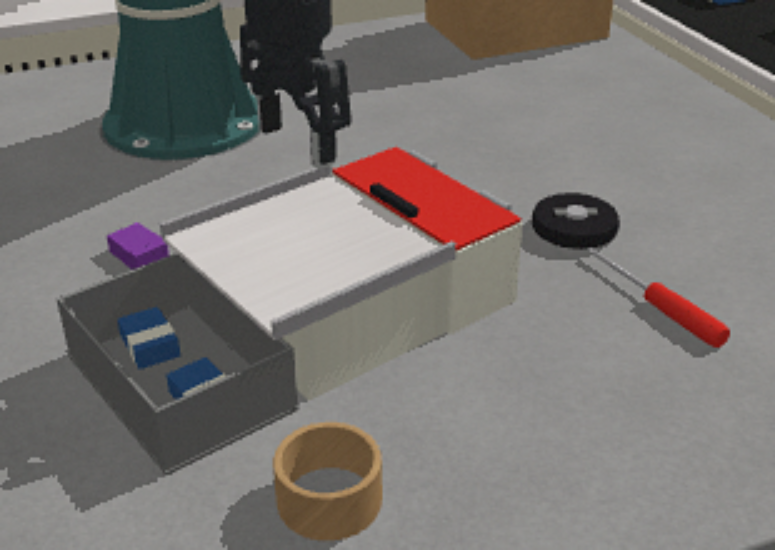

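The picture shows both leftover packs in the return bin at (148,337) and (200,380). The deck is empty, the lid is flat at (430,195), the bystanders haven't moved, and the arm is clear.

```bash
python3 -c "
from h import *
print(env.hand_in())"
```

```text
the job is handed in; nothing more can be done
None
```

The job is handed in, but the interface returned no verdict. By the last camera checks, three packs are in the trough under the shut lid, the other two are in the return bin, and the bystanders look unmoved; the arm was clear at 17.3 s of the 61 s limit.

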